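Set the brake of a figure painter's turntable

ROBOT

A 7-joint arm with a two-finger parallel gripper is mounted at the origin on the work surface. World frame = base frame: x ahead of the robot, y to its left, z up, the work surface at z = 0. Lengths are in m, angles in rad, forces in N, time in s.
With the tool pointing down it reaches from about 0.425 to 0.875 m from the base axis. Payload 4.7 kg.
Tool frame: the origin (TCP) lies midway between the tips of the shut fingers; the grasp point (between the pads) lies 19 mm behind it; z points along the fingers, x is the direction in which the jaws open and shut, and the axes are right-handed (so a half turn about z gives the same grasp; the last joint's range is limited). The gripper opens to 87 mm and grips with 3 to 60 N. Pads are 19 mm wide; open, the fingers measure 117 mm over their backs; the gripper's body (75 mm by 190 mm) begins 51 mm behind the grasp point.
Start: joints at [1.185, 0.321, -0.07, 1.45, 0.023, 1.371, -0.057], TCP at [0.253, -0.599, 0.223] pointing down, gripper open.
Joint ranges: [-2.86, 2.86], [-0.3, 2.09], [-1.38, 1.24], [0.06, 2.45], [-1.56, 4.7], [0.09, 2.05], [-2.69, 2.69]. Speed limits (rad/s): [2.57, 2.57, 3.14, 3.14, 3.14, 3.14, 3.14].

INTERFACE

Orientations are given as a rotation vector (axis times angle).
In Python, from bench import get_state, eyes, ticket gives the robot as it stands.
- The arm moves only by the tool carry_out, never from a script. Its argument "motion" is a list of rows, each a list of 2 entries, a list of its own where there are three numbers: the shift along the world's x, y, z in m, then the turn about the world's z in rad. A call has 1 to 20 rows; each row is the pose to reach, as a shift and turn from the pose commanded when the call began; what a row does not reach only later rows make up. A row lasts 1/10 s, in which the tool goes at most 50 mm and 8.59 degrees, less where a joint would pass 70% of its speed; a pose out of reach is approached as far as the arm can. A call with a gripper value outside its range is refused whole. "grip" is the gripper command: -1 is fully open, 1 is shut, values between are in proportion, set as the call begins (left out, the last holds). The fingers move at their own pace and stop on an object; "squeeze" is the grip in N (left out, the last holds). Time passes only in rows, so rows that repeat a pose let the fingers close. It gives the time, the measured TCP pose, the force and the opening at its end, in the units of the state.
- get_state(): the state, without advancing time (a new reading comes with each control period).
- eyes.get_image(name): name is "side" or "top" or "wrist"; returns a dict with "pixels" (420x560x3 uint8, blue, green, red), "mtx" (3x3 intrinsics, pixels), "extrinsics" (4x4, takes a point from camera to world coordinates). Camera axes: x right, y down, z forward; pixel columns grow to the right and rows downward; lengths in m; the calibration is good to about 2 mm. The wrist camera is an equidistant fisheye: a pixel r from the principal point sees the ray r / f radians off the axis. A picture is of the moment at which its call begins. There is no depth.
- ticket.close_job(): hands the job in, once; it reports no verdict.
The state is a dict: "time": time; "joint_positions": joint angles; "qd": joint speeds; "joint_torque": joint torques, N m; "position": TCP position; "tool_rot": TCP orientation; "ft_force": force on the tool from outside, world axes, zero at the start; "torque": the same for the moment, N m; "grip_width": opening from 0.0 (shut) to 1.0 (fully open).
Only numpy, scipy, OpenCV 4.12 (cv2) and the standard library are available. Lean on these libraries where they do the work, as an engineer would, in place of code of your own. Each camera call takes 0.05 s, during which the arm holds its last target. There are 200 camera calls.

TASK

Stand the black horse with the orange saddle upright in the middle of the turntable's plate and let go of it. Then set the brake: turn the brass thumbscrew clockwise until it bottoms firmly, without over-tightening it, and back it off a quarter of a turn. Leave the screw released, the horse standing where you put it, and the black bear and the unpainted horse undisturbed.

Things in the scene. Friction and masses are not known exactly. Their poses are not given: they have to be found in the camera images.
- horse: Black carved horse, orange saddle, dark wooden base, 0.15 to 0.3 kg, upright. Origin: centre of its underside; x to the head, z up. Base 84 x 46 x 12 mm. The body, a block centred over the origin, is 74 mm long (x), 30 mm thick (y), from 56 to 96 mm above the underside: grip it across y at about 80 mm. Neck and head rise at the +x end to 130 mm; 115 mm long in all.
- plate_mid (a point): Centre of the top of the turntable's round steel plate (170 mm across, two dark rings), 62 mm above the bench. Below it a thin aluminium brake flange, 310 mm across, its top 30 mm above the bench. Plate and flange turn together, stiffly; the turntable's foot stands fast.
- screw_grip (a point): Point on the upright axis of the brass thumbscrew at gripping height, 99 mm above the bench, 140 mm from the plate's axis. The head is a flat bar 36 mm long (this point's x), 12 mm thick (y), from 81 to 113 mm above the bench, a red mark on top at its +x end. Below it is a green bracket, top at 68 mm.
- screw: How the brass thumbscrew behaves (origin on its axis, at the bracket's top). Clockwise from above tightens; light drag 0.06 N m; starts 40 to 115 deg short of bottoming and no pose shows where: feel for it. From first touch torque climbs 4 N m/rad: firmly bottomed from 0.2, over-tightened above 0.9 N m. Back-off counts from first touch. It stays where it is left, at constant height.
- pad_face (a point): Centre of the lower face of the black rubber brake pad (22 mm across) below the bracket, on the screw's axis. Clockwise turning lowers it by 0.8 mm per rad until it stops on the flange, 30 mm above the bench. Pose readings are not fine enough to set the screw by it.
- washer_top (a point): Centre of the top of the red spring washer (34 mm across) under the thumbscrew's head, 75 mm above the bench when slack; the screw's load flattens it by 1.5 mm per N m, less than the error of a pose reading when the screw is properly bottomed.
- bear: Black bear figure with an orange belly, 87 mm tall, round base 52 mm across; origin at the centre of the underside. A bystander near the horse; leave it alone.
- wood_horse: Unpainted wooden horse figure, shaped as the black one, on the left of the turntable; origin at the centre of the underside. Leave it alone.
Not all that is in view belongs to the job. What is shaped like the horse but green is not meant.

How it is judged:
By the outcome, as a careful person would: the job done as asked, in the order asked, and still so for the second after the job is handed in, with the robot touching nothing.
It also fails if it takes over 72 s, if anything falls off the work surface, if the arm or the gripper's body presses on something with over 40 N, if the wrist force passes 120 N, or if a joint passes its speed limit or range.

## Working session

There is one attempt and no reset: what is moved stays moved. The work goes in short steps, Python scripts to look and compute and a tool call to move; the robot and the scene stay as the last step left them, time stands still between calls to the robot, and variables do not carry over. Pictures are saved under pics/ and viewed, about 8 in all and at most 12, crops included, and the job is handed in when it is done.

Besides the shell and the picture viewer there is one more tool, called in YAML: its name, and indented under it one key for each argument. carry_out: Moves the arm, as the interface text tells. Its arguments: {"type":"object","properties":{"motion":{"type":"array","items":{"type":"array"}},"grip":{"type":"number"},"squeeze":{"type":"number"}},"required":["motion"]}

```bash
mkdir -p pics; cat > h.py <<'E'
import numpy as np, cv2
from bench import get_state, eyes, ticket
def snap(n,f):
    d=eyes.get_image(n); cv2.imwrite(f'pics/{f}.png',d['pixels']); np.savez(f'pics/{f}.npz',m=d['mtx'],e=d['extrinsics']); return d
def ray(f,u,v):
    z=np.load(f'pics/{f}.npz'); m,e=z['m'],z['e']; d=np.linalg.inv(m)@[u,v,1]; return e[:3,3], e[:3,:3]@d
def at(f,u,v,h):
    o,d=ray(f,u,v); return (o+d*(h-o[2])/d[2]).round(4)
def proj(f,p):
    z=np.load(f'pics/{f}.npz'); m,e=z['m'],z['e']; q=e[:3,:3].T@(np.array(p)-e[:3,3]); q=m@q; return (q[:2]/q[2]).round(1)
E
python3 - <<'E'
from h import *
a=snap('top','t0');b=snap('side','s0')
for f in('t0','s0'): z=np.load(f'pics/{f}.npz');print(z['m'],z['e'].round(3))
s=get_state();print({k:np.round(v,3) for k,v in s.items()})
E
```

```text
[[455.57357133   0.         282.1655012 ]
 [  0.         455.57357133 213.58988188]
 [  0.           0.           1.        ]] [[ 0.11  -0.973  0.203  0.25 ]
 [-0.994 -0.109  0.018  0.014]
 [ 0.005 -0.204 -0.979  1.118]
 [ 0.     0.     0.     1.   ]]
[[497.21652433   0.         270.20256808]
 [  0.         497.21652433 202.58413777]
 [  0.           0.           1.        ]] [[-0.991 -0.102  0.089  0.357]
 [-0.135  0.716 -0.685  0.794]
 [ 0.007 -0.691 -0.723  0.881]
 [ 0.     0.     0.     1.   ]]
{'time': np.float64(0.1), 'joint_positions': array([ 1.185,  0.322, -0.07 ,  1.452,  0.023,  1.371, -0.057]), 'qd': array([ 0.001, -0.001, -0.001, -0.004,  0.   ,  0.   , -0.002]), 'joint_torque': array([ 1.0000e-03, -4.9257e+01, -4.0500e-01, -3.1340e+01, -6.4000e-02,
        4.0000e-02,  0.0000e+00]), 'position': array([ 0.253, -0.598,  0.222]), 'tool_rot': array([-2.618e+00,  1.736e+00,  2.000e-03]), 'ft_force': array([ 1.102, -0.065, -0.345]), 'torque': array([-0.048,  0.005, -0.025]), 'grip_width': np.float64(0.999)}
```

View pics/t0.png

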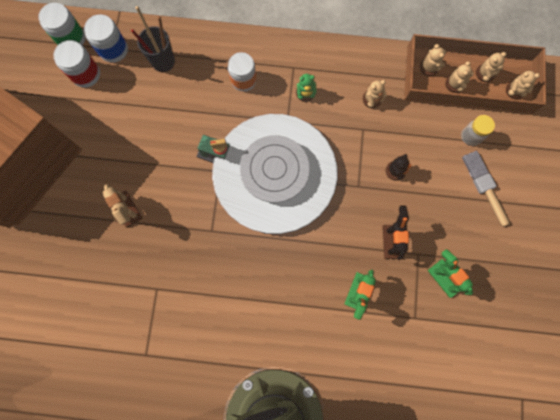

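View pics/s0.png

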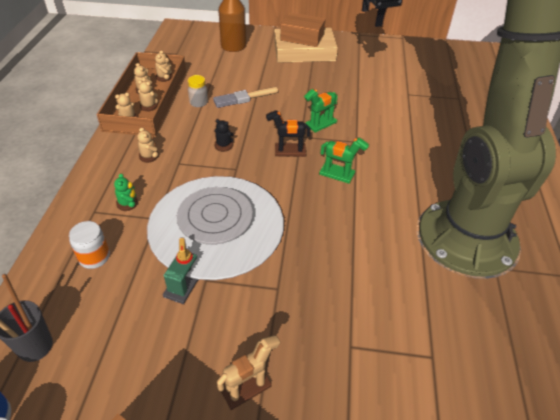

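The top picture shows three saddled horses: black at (399,238), green at (361,292) and green at (452,275). The black one with the orange saddle fits, and it's the one at (290,133) in the side view. The bear is at (399,165), the unpainted horse at (122,207), the plate at (275,168) and the screw at about (215,147). I'll confirm this in one enlarged montage.

```bash
python3 - <<'E'
from h import *
t=cv2.imread('pics/t0.png');s=cv2.imread('pics/s0.png')
def c(i,x,y,w,h,k): 
    o=cv2.resize(i[y:y+h,x:x+w],None,fx=k,fy=k,interpolation=cv2.INTER_CUBIC)
    for j in range(0,w,10): cv2.line(o,(j*k,0),(j*k,6 if j%50 else 14),(255,255,255),1)
    for j in range(0,h,10): cv2.line(o,(0,j*k),(6,j*k),(255,255,255),1)
    return o
# each 80x60 at 5 ->400x300
m=np.vstack([np.hstack([c(t,360,200,80,60,5),c(s,250,100,80,60,5)]),np.hstack([c(t,180,120,80,60,5),c(s,150,230,80,60,5).copy()])])
cv2.imwrite('pics/m0.png',m)
E
```

```text
(no output)
```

View pics/m0.png

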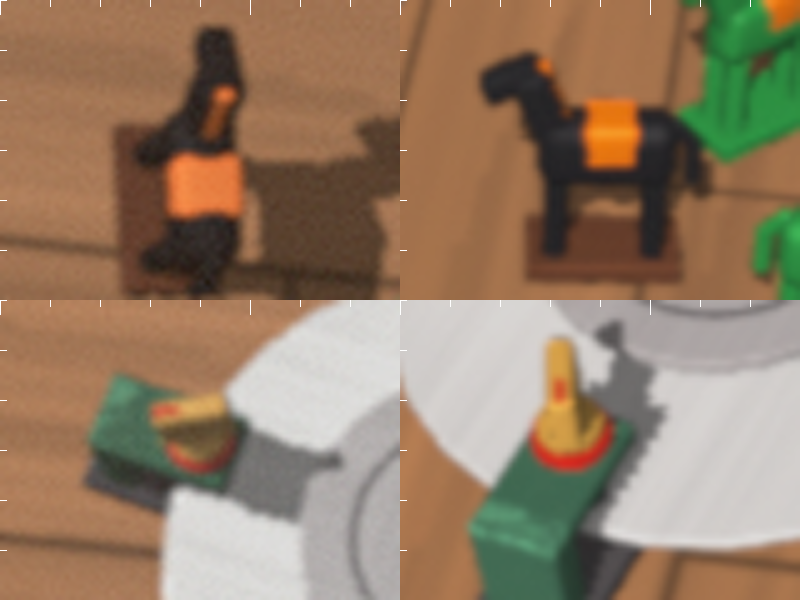

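The crop confirms a black horse with an orange saddle on a dark base, head up in the top picture (+x). The thumbscrew bar runs roughly along image x in the top view, with its red mark at the left end (210,142).

```bash
python3 - <<'E'
from h import *
T=lambda x,y:(360+x/5,200+y/5); S=lambda x,y:(250+(x-400)/5,100+y/5)
T2=lambda x,y:(180+x/5,120+(y-300)/5); S2=lambda x,y:(150+(x-400)/5,230+(y-300)/5)
print('base top T corners +y side', at('t0',*T(115,125),.012),at('t0',*T(122,294),.012))
print('side bottom near corners',at('s0',*S(527,280),0),at('s0',*S(681,280),0),'far top',at('s0',*S(527,215),.012),at('s0',*S(681,216),.012))
print('saddle top T',at('t0',*T(205,185),.096),at('t0',*T(241,153),.096),at('t0',*T(242,217),.096))
print('saddle top S far',at('s0',*S(585,99),.096),at('s0',*S(638,99),.096),'near',at('s0',*S(585,125),.096))
print('screw T',at('t0',*T2(190,408),.113),'red',at('t0',*T2(165,411),.113),'end',at('t0',*T2(222,400),.113))
print('screw S',at('s0',*S2(560,372),.113),'ends',at('s0',*S2(559,342),.113),at('s0',*S2(560,397),.113))
t=cv2.imread('pics/t0.png')
print('plate rough',at('t0',274.5,167.5,.062),at('s0',214.5,213,.062))
# flange: white disc fit
for f,z in(('t0',.03),('s0',.03)):
    g=cv2.imread(f'pics/{f}.png').astype(int); m=((g.min(2)>95)&(g.max(2)-g.min(2)<25)).astype('uint8')
    n,l,st,c=cv2.connectedComponentsWithStats(m)
    cx,cy=(275,168) if f=='t0' else (214,213)
    k=l[cy-30 if f=='t0' else cy+30, cx+(45 if f=='t0' else 40)]
    if k==0: print('none');continue
    cs,_=cv2.findContours((l==k).astype('uint8'),0,1); h=cv2.convexHull(max(cs,key=cv2.contourArea))
    P=np.array([at(f,u,v,z)[:2] for u,v in h[:,0]]); A=np.c_[2*P,np.ones(len(P))]; x=np.linalg.lstsq(A,(P**2).sum(1),rcond=None)[0]
    print(f,'flange c',x[:2].round(4),'r',np.sqrt(x[2]+x[:2]@x[:2]).round(4),len(P))
print('bear',at('t0',398,172,0),at('s0',224,146,0),'woodhorse',at('t0',126,212,.02))
E
```

```text
base top T corners +y side [ 0.4792 -0.2164  0.012 ] [ 0.3961 -0.2252  0.012 ]
side bottom near corners [ 0.475  -0.2142 -0.    ] [ 0.3928 -0.2261  0.    ] far top [ 0.4803 -0.254   0.012 ] [ 0.3969 -0.2652  0.012 ]
saddle top T [ 0.4387 -0.2414  0.096 ] [ 0.4552 -0.2569  0.096 ] [ 0.4259 -0.2589  0.096 ]
saddle top S far [ 0.4506 -0.2503  0.096 ] [ 0.4233 -0.2543  0.096 ] near [ 0.4481 -0.2285  0.096 ]
screw T [0.6128 0.1999 0.113 ] red [0.61   0.2112 0.113 ] end [0.6183 0.1856 0.113 ]
screw S [0.6084 0.2044 0.113 ] ends [0.6128 0.1895 0.113 ] [0.6052 0.2166 0.113 ]
plate rough [0.5809 0.0644 0.062 ] [0.5764 0.0677 0.062 ]
t0 flange c [0.5801 0.064 ] r 0.1551 42
s0 flange c [0.5761 0.0684] r 0.1543 41
bear [ 0.6236 -0.2481  0.    ] [ 0.6201 -0.2355  0.    ] woodhorse [0.4397 0.4164 0.02  ]
```

carry_out:
  motion:
    - [[0.184,0.359,-0.02],-0.26]
    - [[0.184,0.359,-0.02],-0.26]
    - [[0.184,0.359,-0.02],-0.26]
    - [[0.184,0.359,-0.02],-0.26]
    - [[0.184,0.359,-0.02],-0.26]
    - [[0.184,0.359,-0.02],-0.26]
    - [[0.184,0.359,-0.02],-0.26]
    - [[0.184,0.359,-0.02],-0.26]
    - [[0.184,0.359,-0.02],-0.26]
    - [[0.184,0.359,-0.02],-0.26]
    - [[0.184,0.359,-0.02],-0.26]
    - [[0.184,0.359,-0.02],-0.26]
    - [[0.184,0.359,-0.02],-0.26]
    - [[0.184,0.359,-0.02],-0.26]
  grip: -1

```text
time: 1.5
position: [0.4365, -0.2407, 0.2025]
tool_rot: [2.369, -2.063, -0.0]
ft_force: [-0.9, 0.0, -0.5]
grip_width: 0.998
```

```bash
python3 - <<'E'
from h import *
s=get_state();print({k:np.round(v,4).tolist() for k,v in s.items()})
snap('wrist','w1');z=np.load('pics/w1.npz');print(z['m'],z['e'].round(3))
E
```

```text
{'time': 1.5, 'joint_positions': [0.7808, 0.0247, -0.3338, 1.8357, 0.0085, 1.2827, -0.9883], 'qd': [-0.0046, -0.0015, -0.0084, 0.002, -0.0015, 0.0002, -0.0006], 'joint_torque': [0.0373, -30.6618, -0.1697, -30.6703, -0.0491, -0.0409, 0.0017], 'position': [0.4365, -0.2407, 0.2025], 'tool_rot': [2.369, -2.0632, -0.0002], 'ft_force': [-0.8559, 0.0062, -0.4943], 'torque': [-0.0262, 0.0197, -0.0378], 'grip_width': 0.9978}
[[325.1922621    0.         277.19351124]
 [  0.         325.1922621  209.9207598 ]
 [  0.           0.           1.        ]] [[ 0.137 -0.945 -0.298  0.518]
 [-0.991 -0.131 -0.041 -0.228]
 [-0.     0.301 -0.954  0.364]
 [ 0.     0.     0.     1.   ]]
```

View pics/w1.png

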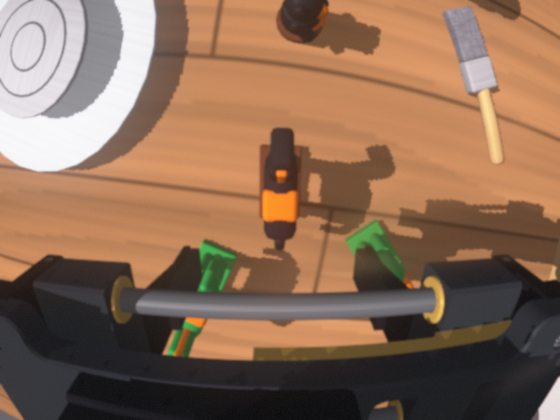

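The wrist view shows the saddle centred at about (281,205), aligned with the jaws to within about 1 mm. The green horses are at (205,280) and (380,255), clear of the fingers. I'll descend.

carry_out:
  motion:
    - [[0,-0.001,-0.04],0]
    - [[0,-0.001,-0.08],0]
    - [[0,-0.001,-0.11],0]
    - [[0,-0.001,-0.13],0]
    - [[0,-0.001,-0.137],0]
    - [[0,-0.001,-0.137],0]
  grip: -0.3

```text
time: 2.15
position: [0.4364, -0.2406, 0.065]
tool_rot: [2.371, -2.061, -0.003]
ft_force: [-0.2, 0.2, -0.5]
grip_width: 0.664
```

carry_out:
  motion:
    - [[0,0,0],0]
    - [[0,0,0],0]
    - [[0,0,0],0]
    - [[0,0,0],0]
    - [[0,0,0],0]
  grip: 0.17
  squeeze: 20

```text
time: 2.65
position: [0.4372, -0.2409, 0.066]
tool_rot: [2.371, -2.061, 0.001]
ft_force: [0.5, -0.2, 0.3]
grip_width: 0.423
```

carry_out:
  motion:
    - [[0,0,0],0]
    - [[0,0,0],0]
    - [[0,0,0],0]
    - [[0,0,0],0]
    - [[0,0,0],0]
  grip: 1
  squeeze: 25

```text
time: 3.15
position: [0.437, -0.2411, 0.0658]
tool_rot: [2.371, -2.061, 0.001]
ft_force: [-0.7, -2.1, 1.3]
grip_width: 0.34
```

carry_out:
  motion:
    - [[0,0,0.02],0]
    - [[0,0,0.05],0]
    - [[0,0,0.09],0]
    - [[0,0,0.12],0]
    - [[0.02,0.043,0.12],-0.1]
    - [[0.039,0.084,0.12],-0.2]
    - [[0.058,0.126,0.12],-0.3]
    - [[0.077,0.167,0.12],-0.38]
    - [[0.096,0.208,0.12],-0.38]
    - [[0.115,0.25,0.12],-0.38]
    - [[0.13,0.283,0.12],-0.38]
    - [[0.141,0.307,0.12],-0.38]
    - [[0.141,0.307,0.12],-0.38]
    - [[0.141,0.307,0.12],-0.38]

```text
time: 4.55
position: [0.577, 0.0669, 0.1844]
tool_rot: [1.94, -2.468, -0.003]
ft_force: [-0.2, -0.1, -3.2]
grip_width: 0.345
```

```bash
python3 - <<'E'
from h import *
a=snap('side','s1')['pixels'];b=snap('top','t1')['pixels']
s=get_state();print(s['joint_positions'].round(3),s['position'],s['ft_force'],s['torque'])
c=lambda i,x,y:cv2.resize(i[y:y+150,x:x+100],None,fx=4,fy=4,interpolation=cv2.INTER_CUBIC)
cv2.imwrite('pics/m1.png',np.hstack([c(a,160,110),c(b,225,100)]))
E
```

```text
[ 0.36   0.248 -0.601  1.661  0.146  1.28  -2.082] [0.57727211 0.06466311 0.18480218] [-0.54639988 -0.45603052 -2.5991187 ] [ 0.03853394  0.06412859 -0.03207245]
```

View pics/m1.png

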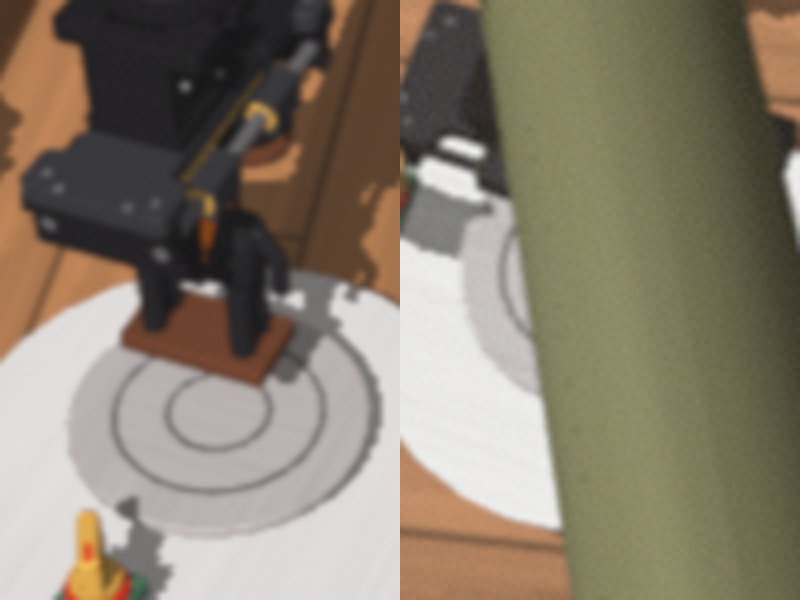

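The horse is held level. In the crop its base's near edge runs from (122,345) to (263,384).

```bash
python3 - <<'E'
from h import *
S=lambda x,y:(160+x/4,110+y/4)
z=.1185
A=at('s1',*S(122,346),z);B=at('s1',*S(263,386),z);C=at('s1',*S(296,320),z+.012);D=at('s1',*S(122,333),z+.012);E=at('s1',*S(263,373),z+.012)
d=(A-B)/np.linalg.norm(A-B);n=np.array([d[1],-d[0],0]);n*= -np.sign(n[1])
print(A,B,C,D,E,np.linalg.norm(A-B),np.degrees(np.arctan2(d[1],d[0])),'centre',(A+B)/2+.023*n,'via top',(C+D)/2)
print('plate centre by ring S',at('s1',*S(219,412),.062),'T',at('t0',274.5,167.5,.062))
E
```

```text
[0.6223 0.0781 0.1185] [0.5418 0.0964 0.1185] [0.531  0.0573 0.1305] [0.6205 0.08   0.1305] [0.5408 0.0982 0.1305] 0.08255386120588185 -12.807342348747579 centre [0.57695151 0.06482222 0.1185    ] via top [0.57575 0.06865 0.1305 ]
plate centre by ring S [0.5759 0.0677 0.062 ] T [0.5809 0.0644 0.062 ]
```

carry_out:
  motion:
    - [[0,0.001,-0.02],0]
    - [[0,0.001,-0.04],0]
    - [[0,0.001,-0.05],0]
    - [[0,0.001,-0.053],0]
    - [[0,0.001,-0.055],0]
    - [[0,0.001,-0.055],0]
    - [[0,0.001,-0.055],0]

```text
time: 5.35
position: [0.5786, 0.0672, 0.1315]
tool_rot: [-1.938, 2.471, -0.001]
ft_force: [-0.5, 0.2, -3.0]
grip_width: 0.341
```

carry_out:
  motion:
    - [[0,0,-0.001],0]
    - [[0,0,-0.002],0]
    - [[0,0,-0.002],0]
    - [[0,0,-0.002],0]

```text
time: 5.75
position: [0.578, 0.0673, 0.1286]
tool_rot: [1.939, -2.471, -0.0]
ft_force: [0.3, 0.3, -2.3]
grip_width: 0.342
```

carry_out:
  motion:
    - [[0,0,-0.001],0]
    - [[0,0,-0.001],0]
    - [[0,0,-0.001],0]

```text
time: 6.05
position: [0.5782, 0.0673, 0.1278]
tool_rot: [-1.939, 2.471, -0.0]
ft_force: [-0.3, 0.9, -1.0]
grip_width: 0.346
```

carry_out:
  motion:
    - [[0,0,-0.001],0]
    - [[0,0,-0.001],0]
    - [[0,0,-0.001],0]

```text
time: 6.35
position: [0.5782, 0.0672, 0.1277]
tool_rot: [-1.939, 2.471, -0.001]
ft_force: [-3.0, -0.8, 5.3]
grip_width: 0.342
```

carry_out:
  motion:
    - [[0,0,0.001],0]
    - [[0,0,0.001],0]
    - [[0,0,0.001],0]
    - [[0,0,0.001],0]
    - [[0,0,0.001],0]
  grip: -0.4

```text
time: 6.85
position: [0.5779, 0.0672, 0.1274]
tool_rot: [1.939, -2.471, -0.0]
ft_force: [0.4, -0.1, 0.3]
grip_width: 0.671
```

carry_out:
  motion:
    - [[0,0,0.02],0]
    - [[0,0,0.05],0]
    - [[0,0,0.09],0]
    - [[0,0,0.12],0]
    - [[0,0,0.12],0]

```text
time: 7.35
position: [0.5806, 0.068, 0.2527]
tool_rot: [-1.935, 2.466, -0.008]
ft_force: [1.1, -0.3, 0.0]
grip_width: 0.701
```

```bash
python3 - <<'E'
from h import *
a=snap('side','s2')['pixels'];b=snap('wrist','w2')['pixels']
s=get_state();print({k:np.round(v,3).tolist() for k,v in s.items()})
c=cv2.resize(a[110:290,120:270],None,fx=2.667,fy=2.667,interpolation=cv2.INTER_CUBIC)[:480,:400]
cv2.imwrite('pics/m2.png',np.hstack([c,cv2.resize(b[:,100:450],(400,480))]))
E
```

```text
{'time': 7.45, 'joint_positions': [0.364, 0.212, -0.609, 1.572, 0.123, 1.396, -2.066], 'qd': [-0.0, 0.02, 0.006, 0.042, 0.001, -0.001, -0.001], 'joint_torque': [-0.105, -39.661, -3.944, -32.737, -0.001, -0.117, 0.004], 'position': [0.578, 0.067, 0.248], 'tool_rot': [-1.939, 2.471, -0.002], 'ft_force': [-0.886, -0.12, 0.375], 'torque': [0.055, -0.017, -0.01], 'grip_width': 0.697}
```

View pics/m2.png

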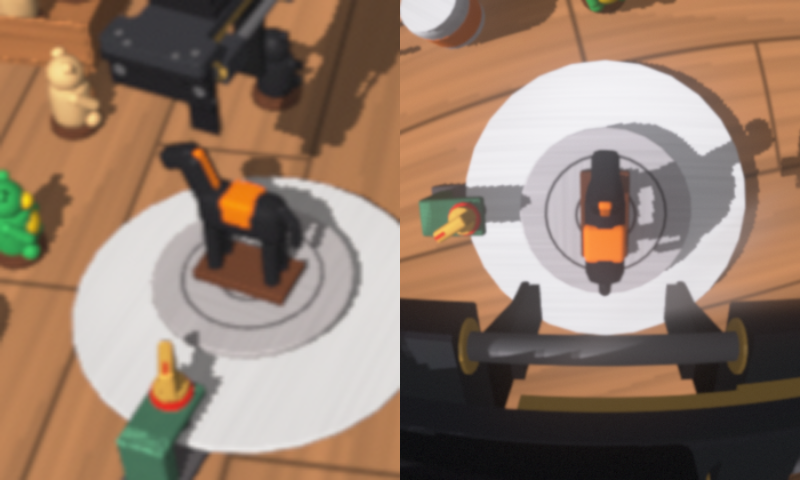

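The horse stands centred on the rings, the bear and the unpainted horse haven't moved, and the screw is as before. I'll move above the screw.

carry_out:
  motion:
    - [[0.008,0.034,0],0.15]
    - [[0.016,0.068,0],0.3]
    - [[0.024,0.1,0],0.45]
    - [[0.033,0.135,0],0.6]
    - [[0.033,0.135,0],0.75]
    - [[0.033,0.135,0],0.9]
    - [[0.033,0.135,0],1.05]
    - [[0.033,0.135,0],1.2]
    - [[0.033,0.135,0],1.35]
    - [[0.033,0.135,0],1.5]
    - [[0.033,0.135,0],1.65]
    - [[0.033,0.135,0],1.8]
    - [[0.033,0.135,0],1.95]
    - [[0.033,0.135,0],2.09]
    - [[0.033,0.135,-0.02],2.09]
    - [[0.033,0.135,-0.04],2.09]
    - [[0.033,0.135,-0.06],2.09]
    - [[0.033,0.135,-0.06],2.09]
    - [[0.033,0.135,-0.06],2.09]
    - [[0.033,0.135,-0.06],2.09]

```text
time: 9.45
position: [0.6112, 0.2026, 0.1883]
tool_rot: [-3.111, -0.437, -0.001]
ft_force: [-0.3, 0.4, 1.1]
grip_width: 0.699
```

```bash
python3 - <<'E'
from h import *
b=snap('wrist','w3')['pixels']
s=get_state();print({k:np.round(v,3).tolist() for k,v in s.items()}); print(np.load('pics/w3.npz')['e'].round(3))
cv2.imwrite('pics/m3.png',cv2.resize(b[100:330,150:450],None,fx=2.6,fy=2.6,interpolation=cv2.INTER_CUBIC))
E
```

```text
{'time': 9.5, 'joint_positions': [0.355, 0.497, -0.977, 1.489, 0.414, 1.374, -0.367], 'qd': [-0.002, -0.006, -0.001, -0.003, -0.0, -0.001, -0.002], 'joint_torque': [0.085, -44.025, -12.122, -28.358, -0.064, 0.019, 0.001], 'position': [0.611, 0.203, 0.189], 'tool_rot': [-3.111, -0.437, -0.002], 'ft_force': [-1.153, -0.226, -0.706], 'torque': [0.04, -0.073, 0.025], 'grip_width': 0.698}
[[ 0.961  0.262  0.083  0.588]
 [ 0.275 -0.917 -0.288  0.283]
 [ 0.     0.299 -0.954  0.35 ]
 [ 0.     0.     0.     1.   ]]
```

View pics/m3.png

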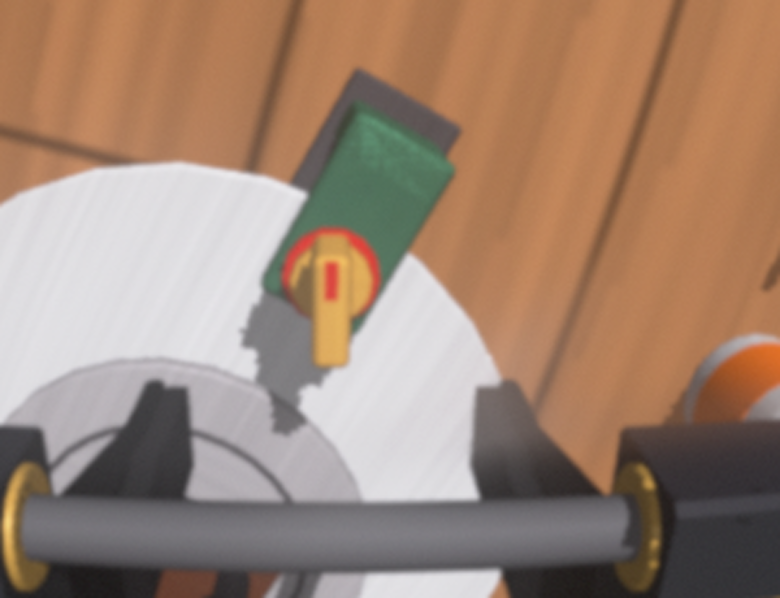

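The wrist crop shows the bar's top face from (331,252) to (331,366), parallel to the fingers.

```bash
python3 - <<'E'
from h import *
z=np.load('pics/w3.npz');m,e=z['m'],z['e']
def W(u,v,h):
    u=150+u/2.6;v=100+v/2.6
    d=cv2.fisheye.undistortPoints(np.array([[[u,v]]]),m,np.zeros(4))[0,0]
    d=e[:3,:3]@[*d,1]; o=e[:3,3]; return (o+d*(h-o[2])/d[2]).round(4)
a,b=W(331,252,.113),W(331,366,.113); d=a-b
print(a,b,'len',np.linalg.norm(d),'mid',(a+b)/2,'ang',np.degrees(np.arctan2(d[1],d[0])))
print('washer mid',W(331,276,.075), 'red',W(331,282,.113))
E
```

```text
[0.6058 0.2214 0.113 ] [0.6157 0.187  0.113 ] len 0.03579622885165421 mid [0.61075 0.2042  0.113  ] ang 106.05532627161975
washer mid [0.611  0.2034 0.075 ] red [0.6083 0.2127 0.113 ]
```

carry_out:
  motion:
    - [[0,0.001,-0.04],0]
    - [[0,0.001,-0.08],0]
    - [[0,0.001,-0.1],0]
    - [[0,0.001,-0.107],0]
    - [[0,0.001,-0.107],0]
    - [[0,0.001,-0.107],0]
  grip: -0.3

```text
time: 10.1
position: [0.6121, 0.204, 0.0825]
tool_rot: [-3.11, -0.437, -0.004]
ft_force: [-0.5, 0.3, 0.1]
grip_width: 0.649
```

carry_out:
  motion:
    - [[0,0,0],0]
    - [[0,0,0],0]
    - [[0,0,0],0]
    - [[0,0,0],0]
    - [[0,0,0],0]
    - [[0,0,0],0]
    - [[0,0,0],0]
    - [[0,0,0],0]
  grip: 1
  squeeze: 50

```text
time: 10.9
position: [0.611, 0.2036, 0.0823]
tool_rot: [3.111, 0.437, 0.001]
ft_force: [-3.7, -1.7, 9.4]
grip_width: 0.138
```

```bash
cat > st.py <<'E'
from h import *
from scipy.spatial.transform import Rotation as R
s=get_state(); x=R.from_rotvec(s['tool_rot']).apply([1,0,0])
print('t',s['time'],'pos',s['position'].round(4),'yaw',np.degrees(np.arctan2(x[1],x[0])).round(2),'F',s['ft_force'].round(1),'M',s['torque'].round(3),'q7',s['joint_positions'][6].round(3),'tau7',s['joint_torque'][6].round(3),'w',round(s['grip_width']*87,1))
E
python3 st.py; python3 st.py
```

```text
t 10.9 pos [0.611  0.2036 0.0823] yaw 15.99 F [-3.7 -1.7  9.4] M [-0.266  0.676 -0.045] q7 -0.422 tau7 0.026 w 12.0
t 10.9 pos [0.611  0.2036 0.0823] yaw 15.99 F [-3.7 -1.7  9.4] M [-0.266  0.676 -0.045] q7 -0.422 tau7 0.026 w 12.0
```

carry_out:
  motion:
    - [[0,0,0.0014],0]
    - [[0,0,0.0014],-0.08]
    - [[0,0,0.0014],-0.17]
    - [[0,0,0.0014],-0.26]
    - [[0,0,0.0014],-0.35]
    - [[0,0,0.0014],-0.44]
    - [[0,0,0.0014],-0.52]
    - [[0,0,0.0014],-0.6]
    - [[0,0,0.0014],-0.6]
    - [[0,0,0.0014],-0.6]

```text
time: 11.9
position: [0.612, 0.2035, 0.0825]
tool_rot: [-3.101, 0.499, -0.003]
ft_force: [2.2, 0.2, 1.7]
grip_width: 0.137
```

```bash
python3 st.py
```

```text
t 11.9 pos [0.612  0.2035 0.0825] yaw -18.29 F [2.2 0.2 1.7] M [ 0.169 -0.702  0.013] q7 -0.968 tau7 -0.067 w 11.9
```

carry_out:
  motion:
    - [[0,0,0],-0.06]
    - [[0,0,0],-0.12]
    - [[0,0,0],-0.12]

```text
time: 12.2
position: [0.6122, 0.2034, 0.0825]
tool_rot: [-3.065, 0.685, -0.004]
ft_force: [4.5, 1.0, 0.8]
grip_width: 0.132
```

```bash
python3 st.py
```

```text
t 12.2 pos [0.6122 0.2034 0.0825] yaw -25.21 F [4.5 1.  0.8] M [ 0.139 -0.941  0.031] q7 -1.078 tau7 -0.424 w 11.4
```

carry_out:
  motion:
    - [[0,0,0],0]
    - [[0,0,0],0]
    - [[0,0,0],0]

```text
time: 12.5
position: [0.6121, 0.2034, 0.0825]
tool_rot: [-3.065, 0.685, -0.003]
ft_force: [6.0, 1.0, 2.2]
grip_width: 0.136
```

```bash
python3 st.py
```

```text
t 12.5 pos [0.6121 0.2034 0.0825] yaw -25.21 F [6.  1.  2.2] M [ 0.249 -1.254  0.054] q7 -1.078 tau7 -0.043 w 11.9
```

carry_out:
  motion:
    - [[0.001,0,0],-0.06]
    - [[0.001,0,0],-0.12]
    - [[0.001,0,0],-0.12]
    - [[0.001,0,0],-0.12]
    - [[0.001,0,0],-0.12]

```text
time: 13.0
position: [0.6124, 0.2033, 0.0824]
tool_rot: [-3.019, 0.868, -0.001]
ft_force: [3.8, 1.0, 4.9]
grip_width: 0.136
```

```bash
python3 st.py
```

```text
t 13.0 pos [0.6124 0.2033 0.0824] yaw -32.07 F [3.8 1.  4.9] M [ 0.083 -0.932  0.06 ] q7 -1.188 tau7 -0.031 w 11.9
```

carry_out:
  motion:
    - [[0.0005,0,0],-0.06]
    - [[0.0005,0,0],-0.12]
    - [[0.0005,0,0],-0.12]
    - [[0.0005,0,0],-0.12]
    - [[0.0005,0,0],-0.12]

```text
time: 13.5
position: [0.6126, 0.2032, 0.0824]
tool_rot: [2.962, -1.046, 0.001]
ft_force: [3.3, -0.4, 5.8]
grip_width: 0.137
```

```bash
python3 st.py
```

```text
t 13.5 pos [0.6126 0.2032 0.0824] yaw -38.91 F [ 3.3 -0.4  5.8] M [-0.088 -0.739  0.049] q7 -1.298 tau7 -0.038 w 11.9
```

carry_out:
  motion:
    - [[0.0003,0,0],-0.06]
    - [[0.0003,0,0],-0.12]
    - [[0.0003,0,0],-0.12]
    - [[0.0003,0,0],-0.12]
    - [[0.0003,0,0],-0.12]

```text
time: 14.0
position: [0.6128, 0.2031, 0.0824]
tool_rot: [2.894, -1.222, 0.0]
ft_force: [2.7, 0.2, 5.5]
grip_width: 0.134
```

```bash
python3 st.py
```

```text
t 14.0 pos [0.6128 0.2031 0.0824] yaw -45.79 F [2.7 0.2 5.5] M [-0.054 -0.625  0.054] q7 -1.408 tau7 -0.041 w 11.6
```

carry_out:
  motion:
    - [[0.0003,0,0],-0.06]
    - [[0.0003,0,0],-0.12]
    - [[0.0003,0,0],-0.12]
    - [[0.0003,0,0],-0.12]
    - [[0.0003,0,0],-0.12]

```text
time: 14.5
position: [0.613, 0.2029, 0.0824]
tool_rot: [2.815, -1.393, 0.0]
ft_force: [2.4, -0.4, 6.4]
grip_width: 0.134
```

```bash
python3 st.py
```

```text
t 14.5 pos [0.613  0.2029 0.0824] yaw -52.67 F [ 2.4 -0.4  6.4] M [-0.179 -0.463  0.069] q7 -1.519 tau7 -0.04 w 11.7
```

carry_out:
  motion:
    - [[0.0002,0,0.0004],-0.06]
    - [[0.0002,0,0.0004],-0.12]
    - [[0.0002,0,0.0004],-0.12]
    - [[0.0002,0,0.0004],-0.12]
    - [[0.0002,0,0.0004],-0.12]

```text
time: 15.0
position: [0.6131, 0.2027, 0.0824]
tool_rot: [2.726, -1.559, -0.0]
ft_force: [1.8, -1.9, 5.4]
grip_width: 0.131
```

```bash
python3 st.py
```

```text
t 15.0 pos [0.6131 0.2027 0.0824] yaw -59.52 F [ 1.8 -1.9  5.4] M [-0.298 -0.485  0.063] q7 -1.629 tau7 -0.038 w 11.4
```

carry_out:
  motion:
    - [[0,0,0.0003],-0.06]
    - [[0,0,0.0003],-0.12]
    - [[0,0,0.0003],-0.12]
    - [[0,0,0.0003],-0.12]
    - [[0,0,0.0003],-0.12]

```text
time: 15.5
position: [0.6132, 0.2025, 0.0824]
tool_rot: [2.627, -1.721, 0.0]
ft_force: [2.5, -1.7, 3.5]
grip_width: 0.133
```

```bash
python3 st.py
```

```text
t 15.5 pos [0.6132 0.2025 0.0824] yaw -66.44 F [ 2.5 -1.7  3.5] M [-0.582 -0.569  0.06 ] q7 -1.741 tau7 -0.03 w 11.5
```

carry_out:
  motion:
    - [[0,0,0],-0.06]
    - [[0,0,0],-0.12]
    - [[0,0,0],-0.12]
    - [[0,0,0],-0.12]
    - [[0,0,0],-0.12]

```text
time: 16.0
position: [0.6132, 0.2024, 0.0824]
tool_rot: [2.519, -1.875, 0.001]
ft_force: [2.9, -3.4, 3.8]
grip_width: 0.134
```

```bash
python3 st.py
```

```text
t 16.0 pos [0.6132 0.2024 0.0824] yaw -73.34 F [ 2.9 -3.4  3.8] M [-0.943 -0.565  0.032] q7 -1.853 tau7 -0.034 w 11.7
```

carry_out:
  motion:
    - [[0.0002,-0.0004,0],-0.06]
    - [[0.0002,-0.0004,0],-0.12]
    - [[0.0002,-0.0004,0],-0.12]
    - [[0.0002,-0.0004,0],-0.12]
    - [[0.0002,-0.0004,0],-0.12]

```text
time: 16.5
position: [0.6133, 0.2021, 0.0824]
tool_rot: [2.402, -2.022, 0.0]
ft_force: [1.4, -5.4, 3.3]
grip_width: 0.136
```

```bash
python3 st.py
```

```text
t 16.5 pos [0.6133 0.2021 0.0824] yaw -80.18 F [ 1.4 -5.4  3.3] M [-1.11  -0.452  0.199] q7 -1.963 tau7 -0.219 w 11.8
```

carry_out:
  motion:
    - [[0,-0.0004,0],-0.03]
    - [[0,-0.0004,0],-0.05]
    - [[0,-0.0004,0],-0.05]
    - [[0,-0.0004,0],-0.05]
    - [[0,-0.0004,0],-0.05]

```text
time: 17.0
position: [0.6133, 0.2021, 0.0824]
tool_rot: [2.35, -2.084, 0.0]
ft_force: [1.9, -4.3, 2.3]
grip_width: 0.133
```

```bash
python3 st.py; python3 -c "
from h import *
L=[]
for i in range(4):
    eyes.get_image('side'); L.append(get_state()['torque'][2])
print(L)"
```

```text
t 17.0 pos [0.6133 0.2021 0.0824] yaw -83.13 F [ 1.9 -4.3  2.3] M [-1.203 -0.367  0.414] q7 -2.011 tau7 -0.402 w 11.6
[np.float64(0.4107641314577222), np.float64(0.4254910902817355), np.float64(0.4300509947213263), np.float64(0.4112467109569296)]
```

Contact is clear. Torque rises about 4.2 N m/rad, with 0.36 N m of load above the drag, so it's firmly bottomed. First touch was at a yaw of about −78.0°, so I back off to +12.0°, a turn of +1.66 rad.

carry_out:
  motion:
    - [[0,0,0],0.12]
    - [[0,0.0001,0],0.24]
    - [[-0.0002,0.0002,0],0.36]
    - [[-0.0003,0.0003,0],0.48]
    - [[-0.0004,0.0004,0],0.6]
    - [[-0.0006,0.0005,0],0.72]
    - [[-0.0008,0.0006,0],0.84]
    - [[-0.001,0.0007,0],0.96]
    - [[-0.0012,0.0008,0],1.08]
    - [[-0.0014,0.0008,0],1.2]
    - [[-0.0016,0.0008,0],1.32]
    - [[-0.0018,0.0008,0],1.44]
    - [[-0.002,0.0008,0],1.54]
    - [[-0.002,0.0008,0],1.62]
    - [[-0.002,0.0008,0],1.66]
    - [[-0.002,0.0008,0],1.66]
    - [[-0.002,0.0008,0],1.66]
    - [[-0.002,0.0008,0],1.66]

```text
time: 19.0
position: [0.611, 0.2038, 0.0825]
tool_rot: [-3.124, -0.327, 0.001]
ft_force: [0.4, -2.4, 1.9]
grip_width: 0.133
```

```bash
python3 st.py
```

```text
t 19.0 pos [0.611  0.2038 0.0825] yaw 11.94 F [ 0.4 -2.4  1.9] M [-0.595 -0.398 -0.042] q7 -0.484 tau7 0.034 w 11.6
```

carry_out:
  motion:
    - [[0,0,0],0]
    - [[0,0,0],0]
    - [[0,0,0],0]
    - [[0,0,0],0]
    - [[0,0,0],0]
  grip: -0.3

```text
time: 19.5
position: [0.6112, 0.2036, 0.0825]
tool_rot: [-3.124, -0.328, 0.0]
ft_force: [-0.1, 0.3, 0.1]
grip_width: 0.501
```

carry_out:
  motion:
    - [[0,0,0.03],0]
    - [[0,0,0.07],0]
    - [[0,0,0.12],0]
    - [[0,0,0.16],0]
    - [[0,0,0.18],0]
    - [[0,0,0.18],0]
    - [[0,0,0.18],0]

```text
time: 20.2
position: [0.6113, 0.2033, 0.2623]
tool_rot: [3.124, 0.328, 0.0]
ft_force: [-0.8, 0.1, -0.4]
grip_width: 0.644
```

```bash
python3 st.py; python3 - <<'E'
from h import *
a=snap('side','s4')['pixels'];b=snap('wrist','w4')['pixels']
cv2.imwrite('pics/m4.png',np.hstack([cv2.resize(a[100:420,110:370],(400,492)),cv2.resize(b[:,100:450],(400,492))]))
E
```

```text
t 20.2 pos [0.6113 0.2033 0.2623] yaw 11.98 F [-0.8  0.1 -0.4] M [-0.053 -0.123 -0.039] q7 -0.405 tau7 0.002 w 56.0
```

View pics/m4.png

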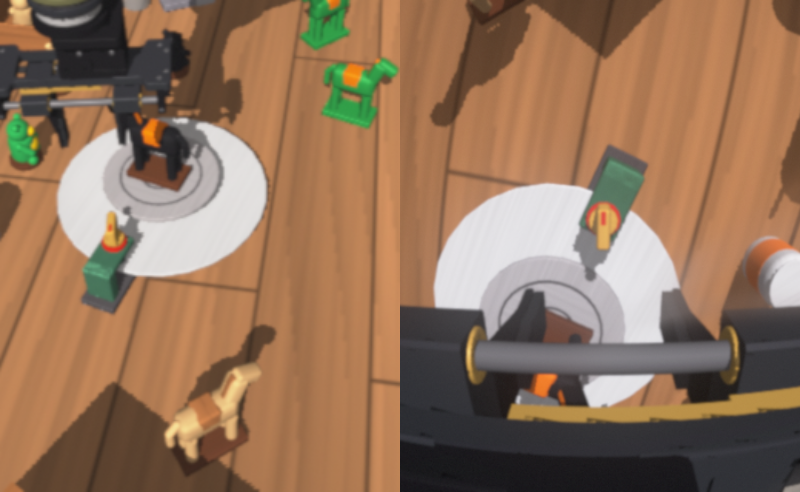

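The horse is still upright on the rings at (160,160) in the montage. The screw is free with its mark nearly at its starting angle, and the unpainted horse hasn't moved. I'll hand in.

```bash
python3 -c "
from bench import ticket; print(ticket.close_job())"
```

```text
the job is handed in; nothing more can be done
None
```

The black horse is standing in the middle of the plate, and the brake is set and backed off. I handed the job in at about 20 s of the 72 s allowed.

- **Horse:** I set it down within about 2 mm of the plate's centre, measured from the side camera. The last picture shows it upright and clear of the gripper.
- **Tightening:** First touch came after about 94° of clockwise turning. I stopped at 0.42 N m measured (about 0.36 N m above the drag). The torque rose about 4.2 N m/rad, close to the 4 given.
- **Back-off:** I turned the screw back to 89.9° from first touch, by the tool's yaw reading. Then I let go and raised the arm clear, with the force reading back to about zero.
- **Bystanders:** The unpainted horse looked undisturbed in the last picture. The gripper hid the bear there. It stood undisturbed after the horse was placed, and the arm did not go near it afterwards.
- **Odd readings:** While turning, side forces of up to about 6 N showed the grip 1–2 mm off the screw's axis, and I eased them with small shifts. On first gripping the screw there was about 9 N upward on the tool, probably the finger tips touching the collar, and I relieved it by raising slightly. A joint-7 torque spike of −0.42 N m at 41° of turn was gone on the next reading, so I did not count it as contact.

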